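Set up straightedge and set square for the roof line

TASK

I am about to draw the 30 degree roof slope on the house drawing. Slide the straightedge up the sloping drawing board until its upper edge lies along the top line of the house wall, then lay the 30/60 set square (not the 45) flat on the sheet above it, its long leg flush against the straightedge and its sharp 30 degree corner at the wall's top left corner as seen from the board's low side. Let go of it there, and leave everything else as it lies.

Things in the scene. Friction and masses are not known exactly. Their poses are not given: they have to be found in the camera images.
- face: White sloping surface of the drawing board, 370 mm wide, 310 mm deep along the slope, tilted 0.28 rad (16 degrees), low edge towards the robot; the board is fixed. Origin: centre of the surface, about 67 mm above the table. x: up the slope (away from the robot), y: to the left across the board, z: out of the surface. Grey rims along its edges stand up to 5 mm above it.
- straightedge (a joint): Travel of the straightedge up the board in m: 0 at its lowest, up to 0.17; always parallel to the board's width. A friction brake holds it anywhere; it takes about 8 N to slide it, and it stays where it is left.
- edge_mid (a point): Middle of the straightedge's upper edge, at the board's surface; axes as those of the face. The straightedge is an aluminium bar across the whole board, 42 mm wide (from this edge down the slope), 5 mm thick. Black carriages at its ends stand up to 16 mm above the surface.
- handle_top (a point): Centre of the top of the black handle block in the middle of the straightedge, 21 mm down the slope from the upper edge and 30 mm above the board's surface; axes as those of the face. The block measures 44 mm along the bar, 16 mm along the slope, and stands 25 mm above the bar.
- wall_corner (a point): Top left corner of the house wall (a rectangle of dark lines 148 mm wide and 60 mm high, with door and windows) drawn on the A4 sheet taped to the board; axes as those of the face. The top line of the wall runs from here 148 mm to the right (along -y). The sheet is stuck fast and differs in place from start to start.
- square30: The 30/60 set square: dark grey-green acrylic, 4 mm thick, legs 160 mm (along its y) and 92.4 mm (along its x), about 60 g, lying on the table at one side of the board. Origin: on its underside, below its centre of gravity. Above the origin stands a finger ridge to lift it by: 36 mm long along its x, 12 mm wide along its y, its top 26 mm above the underside. z points up.
- square30_sharp (a point): Its sharp 30 degree corner, at the +y end of the long leg, on the underside: 30.8 mm along -x and 106.7 mm along +y from the body's origin.
- square30_heel (a point): Its right-angled corner, at the other (-y) end of the long leg, on the underside: 30.8 mm along -x and 53.3 mm along -y from the body's origin.
- square30_apex (a point): Its 60 degree corner, at the far (+x) end of the short leg, on the underside: 61.6 mm along +x and 53.3 mm along -y from the body's origin.
- square45: The 45 degree set square, to be left alone: same material and finger ridge, two equal legs of 120 mm. Lies on the other side of the board (the sides change). Origin below the ridge.
- folding_rule: Folded wooden rule, 206 x 30 x 16 mm, lying on the table before the board. Origin: centre of its underside.
- coaster: Round ceramic coaster, 100 mm across, 8 mm thick, to the right behind. Origin: centre of its underside.
- mug: Ceramic mug standing on the coaster, 78 mm across, 92 mm tall. Origin: centre of its underside.
- pencil: Pencil, 195 mm long, with an orange silicone grip, lying on the table before the board. Origin: its middle, at table height.
- eraser: Eraser in a card sleeve, 62 x 24 x 13 mm, to the left behind. Origin: centre of its underside.
Mind the look-alikes: they are no part of the job. Leave any brown look-alike of the square30 alone.

How it is judged:
By the outcome, as a careful person would: the job done as asked, in the order asked, and still so for the second after the job is handed in, with the robot touching nothing.
It also fails if it takes over 56 s, if anything falls off the work surface, if the arm or the gripper's body presses on something with over 40 N, if the wrist force passes 120 N, or if a joint passes its speed limit or range.

ROBOT

A 6-joint arm with a two-finger parallel gripper is mounted at the origin on the work surface. World frame = base frame: x ahead of the robot, y to its left, z up, the work surface at z = 0. Lengths are in m, angles in rad, forces in N, time in s.
With the tool pointing down it reaches from about 0.4 to 0.925 m from the base axis. Payload 12.5 kg.
Tool frame: the origin (TCP) lies midway between the tips of the shut fingers; the grasp point (between the pads) lies 19 mm behind it; z points along the fingers, y is the line along which they close (so a half turn about z gives the same grasp; the last joint's range is limited). The gripper opens to 95 mm and grips with 3 to 60 N. Pads are 20 mm wide; open, the fingers measure 119 mm over their backs; the gripper's body (75 mm by 180 mm) begins 59 mm behind the grasp point.
Start: joints at [1.133, 0.491, 1.559, -0, 1.092, -0.106], TCP at [0.204, 0.591, 0.184] pointing down, gripper open.
Joint ranges: [-3.1, 3.1], [-0.84, 2.19], [0.05, 2.79], [-1.13, 4.28], [0.06, 2.93], [-2.69, 2.69]. Speed limits (rad/s): [2.22, 2.22, 2.79, 3.14, 3.14, 3.14].

INTERFACE

Orientations are given as a rotation vector (axis times angle).
In Python, from rig import manip, cams gives the robot as it stands.
- The arm moves only by the tool drive_tool, never from a script. Its argument "motion" is a list that holds one entry, the list of rows, each a list of 6 numbers: the shift along the world's x, y, z each as a share of 20 mm, from -1 to 1, then the turn, a rotation vector about the world's x, y, z each as a share of 30 degrees, from -1 to 1. A call has 1 to 5 rows; each row shifts and turns the commanded pose from where the row before left it; what a row does not reach is not made up. A row lasts 1/12 s, in which the tool goes at most 41.7 mm and 7.16 degrees, less where a joint would pass 70% of its speed; a pose out of reach is approached as far as the arm can. A call with a number of a shift or a turn outside -1 to 1 is refused whole. A call with a gripper value outside its range is refused whole. "grip" is the opening, from -1 (shut) to 1 (fully open), set as the call begins (left out, the last holds). The fingers move at their own pace and stop on an object; the grip force is fixed at half the most. Time passes only in rows, so rows that do not move let the fingers close. It gives the time, the measured TCP pose, the force, the opening and the grip force at its end, in the units of the state.
- manip.observe(): the state, without advancing time (a new reading comes with each control period).
- cams.camera(name): name is "scene" or "top"; returns the picture (420x560x3 uint8, red, green, blue); there is no depth.
- cams.camera_model(name): a dict with "vfov" (degrees; the focal length in pixels is half the picture's height over the tangent of half this angle, whatever the lens; pixels are square), "cx", "cy" (the principal point, pixels), "extrinsics" (4x4, takes a point from camera to world coordinates). Camera axes: x right, y up, looking along -z (the intrinsics and any distortion apply to the point x, -y, -z); pixel columns grow to the right and rows downward; lengths in m; the calibration is good to about 2 mm. A picture is of the moment at which its call begins. camera_model takes no time and is no camera call.
- manip.sign_off(): hands the job in; it is judged then, once.
The state is a dict: "time_s": time; "joint_pos": joint angles; "qvel": joint speeds; "joint_torque": joint torques, N m; "position": TCP position; "ee_rot": TCP orientation; "contact_force": force on the tool from outside, world axes, zero at the start; "ft_torque": the same for the moment, N m; "opening": finger opening in m; "grasp_force": force on a finger pad.
Only numpy, scipy, OpenCV 4.12 (cv2) and the standard library are available. Lean on these libraries where they do the work, as an engineer would, in place of code of your own. Each camera call takes 0.05 s, during which the arm holds its last target. There are 200 camera calls.

## Working session

There is one attempt and no reset: what is moved stays moved. The work goes in short steps, Python scripts to look and compute and a tool call to move; the robot and the scene stay as the last step left them, time stands still between calls to the robot, and variables do not carry over. Pictures are saved under pics/ and viewed, at most 10 in all, crops included, and the job is handed in when it is done.

Besides the shell and the picture viewer there is one more tool, called after "Request:" in YAML: its name, and indented under it one key for each argument. drive_tool: Moves the arm, as the interface text tells. Its arguments: {"type":"object","properties":{"motion":{"type":"array","items":{"type":"array","items":{"type":"array","items":{"type":"number"}}}},"grip":{"type":"number"}},"required":["motion"]}

```bash
mkdir -p pics; ls
python3 - <<'E'
from rig import manip,cams
import cv2,json
for n in("scene","top"):
    cv2.imwrite(f"pics/{n}0.png",cams.camera(n)[:,:,::-1]); m=cams.camera_model(n); print(n,m)
print(manip.observe())
E
```

```text
pics
scene {'vfov': 46.99914072994411, 'cx': 278.4508939060562, 'cy': 208.45740978656468, 'extrinsics': array([[-0.84174933, -0.44237781,  0.30945103,  0.9535869 ],
       [ 0.53977092, -0.6787183 ,  0.49798476,  0.69322111],
       [-0.01026733,  0.58621101,  0.81009335,  1.17734061],
       [ 0.        ,  0.        ,  0.        ,  1.        ]])}
top {'vfov': 57.67631838460263, 'cx': 271.94281012057127, 'cy': 207.11621941075077, 'extrinsics': array([[-2.45139071e-02,  9.98675573e-01, -4.52346014e-02,
         4.60049924e-01],
       [-9.99675060e-01, -2.48045270e-02, -5.87456498e-03,
         9.35619697e-04],
       [-6.98880744e-03,  4.50758943e-02,  9.98959118e-01,
         1.16131042e+00],
       [ 0.00000000e+00,  0.00000000e+00,  0.00000000e+00,
         1.00000000e+00]])}
{'time_s': 0.1, 'joint_pos': array([ 1.13340878e+00,  4.91451282e-01,  1.55939967e+00, -4.35107325e-05,
        1.09175282e+00, -1.05655225e-01]), 'qvel': array([ 0.00022209, -0.00295728, -0.00230781,  0.00215649,  0.00060547,
        0.00115518]), 'joint_torque': array([ 2.44668408e-03, -6.13624549e+01, -2.58604306e+01,  6.94033178e-02,
        4.71146323e-02, -7.51964149e-05]), 'position': array([0.20345928, 0.59067363, 0.18374619]), 'ee_rot': array([-5.18628088e-01, -3.09825060e+00,  1.54622601e-03]), 'contact_force': array([ 0.15705935, -0.33993951,  0.70182563]), 'ft_torque': array([ 0.06824523, -0.01181286,  0.01914689]), 'grasp_force': 0.0, 'opening': 0.09529922440213467}
```

View pics/scene0.png

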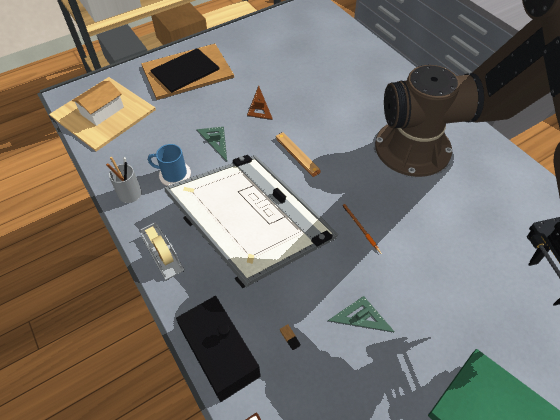

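View pics/top0.png

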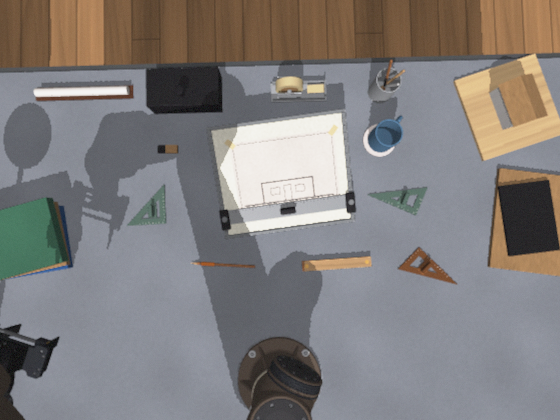

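Run:
```python
import cv2
a=cv2.imread("pics/top0.png")[105:240,205:435]; cv2.imwrite("pics/c1.png",cv2.resize(a,None,fx=3.4,fy=3.4,interpolation=cv2.INTER_CUBIC))
a=cv2.imread("pics/scene0.png")[115:290,160:340]; cv2.imwrite("pics/c2.png",cv2.resize(a,None,fx=3.4,fy=3.4,interpolation=cv2.INTER_CUBIC))
```

```text
(no output)
```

View pics/c1.png

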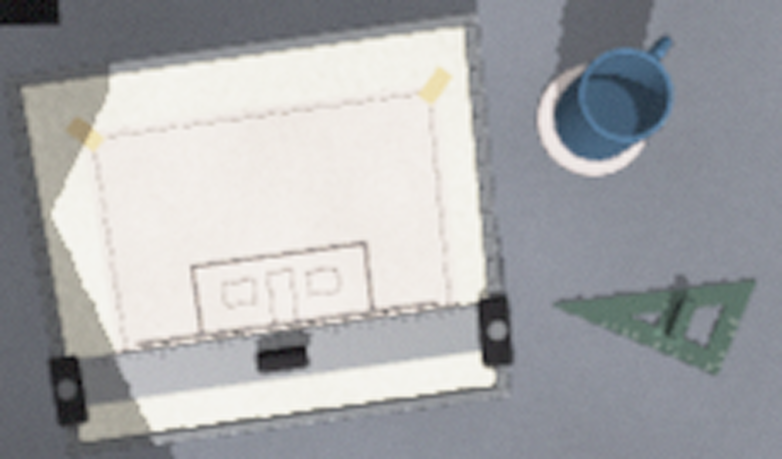

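View pics/c2.png

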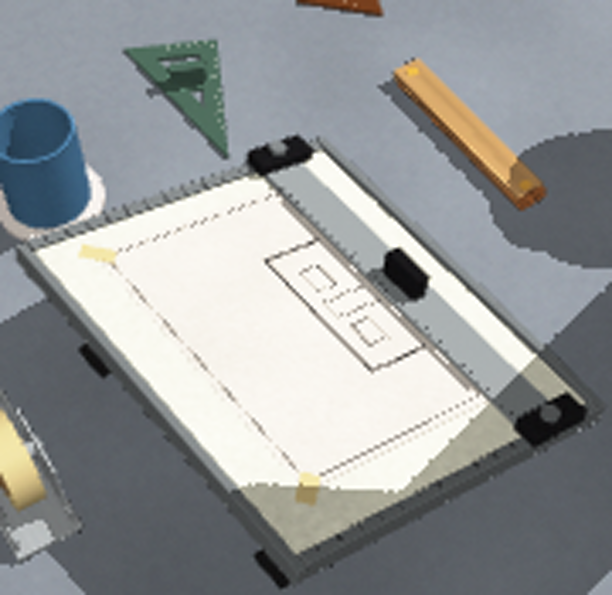

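The straightedge, wall and handle are clear. In the top crop the wall's top left corner is near (261,183) and its top right near (313,177).

Candidates for the 30/60 square, in top pixels:
- **Right green (403,198):** edge ratio 201:176:101, so this is the 30/60. Its sharp corner is at about (368,194).
- **Left green (150,207):** equal legs, so it is the 45.
- **Brown (430,265):** the look-alike.

I choose the right green, and the crop confirms it.

```bash
cat > h.py <<'E'
import cv2,numpy as np
from rig import manip,cams
from scipy.spatial.transform import Rotation as Ro
M={n:cams.camera_model(n) for n in("scene","top")}
def ray(n,p):
    m=M[n];f=210/np.tan(np.radians(m["vfov"]/2));E=m["extrinsics"]
    return E[:3,3],E[:3,:3]@np.array([(p[0]-m["cx"])/f,-(p[1]-m["cy"])/f,-1])
def proj(n,P):
    m=M[n];f=210/np.tan(np.radians(m["vfov"]/2));E=m["extrinsics"]
    c=(np.asarray(P)-E[:3,3])@E[:3,:3]
    return np.array([m["cx"]-f*c[0]/c[2],m["cy"]+f*c[1]/c[2]])
def onplane(n,p,p0,nrm=(0,0,1)):
    o,d=ray(n,p);nrm=np.array(nrm);return o+d*((np.array(p0)-o)@nrm/(d@nrm))
def tri(ps):  # {cam:pixel} -> point, residual
    A=0;b=0;L=[]
    for n,p in ps.items():
        o,d=ray(n,p);d=d/np.linalg.norm(d);Q=np.eye(3)-np.outer(d,d);A=A+Q;b=b+Q@o;L.append((Q,o))
    x=np.linalg.solve(A,b);return x,max(np.linalg.norm(Q@(x-o)) for Q,o in L)
def line(g,a,b,w=2.5,mode="dark",trim=.12):
    "fit line near a-b: dark line centroid or step edge; homogeneous line"
    a,b=np.array(a,float),np.array(b,float);t=np.linspace(trim,1-trim,60);s=np.arange(-w,w+.01,.25)
    for _ in range(3):
        u=(b-a)/np.linalg.norm(b-a);nn=np.array([-u[1],u[0]])
        P=(a+t[:,None]*(b-a))[:,None]+s[None,:,None]*nn
        v=cv2.remap(g.astype(np.float32),P[...,0].astype(np.float32),P[...,1].astype(np.float32),cv2.INTER_LINEAR)
        q=np.clip(np.median(v,1,keepdims=True)-v-4,0,None) if mode=="dark" else np.abs(np.gradient(v,axis=1))**2
        k=q.sum(1)>1e-3;c=(q@s)[k]/q.sum(1)[k];pts=(a+t[k,None]*(b-a))+c[:,None]*nn
        vx,vy,x,y=cv2.fitLine(pts.astype(np.float32),cv2.DIST_HUBER,0,.01,.01).ravel()
        d=np.array([vx,vy]);o=np.array([x,y]);a,b=o+d*((a-o)@d),o+d*((b-o)@d)
    return np.cross([*a,1],[*b,1])
def meet(l,m): p=np.cross(l,m);return p[:2]/p[2]
def face(yaw,c):
    return Ro.from_euler("z",yaw)*Ro.from_euler("y",-.28),np.array(c)
E
python3 - <<'E'
from h import *
im={n:cv2.imread(f"pics/{n}0.png") for n in M}
off={"top":(205,105),"scene":(160,115)}
def q(n,*p): return [np.add((np.array(x)+.5)/3.4-.5,off[n]) for x in p]
W={"top":q("top",(191,267),(366,243),(202,332),(372,308)),"scene":q("scene",(372,370),(265,262),(424,346),(317,240))}
C={}
for n,(tl,tr,bl,br) in W.items():
    g=cv2.cvtColor(im[n],cv2.COLOR_BGR2GRAY)
    t=line(g,tl,tr);C[n]=meet(t,line(g,tl,bl,2,trim=.15)),meet(t,line(g,tr,br,2,trim=.15));print(n,C[n])
P=[tri({n:C[n][i] for n in C}) for i in(0,1)];print("wall",P,np.linalg.norm(P[0][0]-P[1][0]))
d=P[0][0]-P[1][0];print("yaw",np.arctan2(-d[0],d[1]))
# board white-surface corners (rough), rim included
B={"top":q("top",(22,87),(467,25),(80,440),(508,393)),"scene":q("scene",(297,568),(22,248),(600,408),(318,138))}
for i in range(4): print("board",tri({n:B[n][i] for n in B}))
H={"top":q("top",(282,354)),"scene":q("scene",(407,268))}
print("handle",tri({n:H[n][0] for n in H}))
for n,roi in(("top",(180,220,365,435)),("scene",(122,165,190,232))):
    r=roi;s=im[n][r[0]:r[1],r[2]:r[3]].astype(int);m=((s[...,1]-s[...,2]>18)&(s[...,1]>s[...,0])).astype(np.uint8)
    c=np.vstack([k for k in cv2.findContours(m,0,cv2.CHAIN_APPROX_NONE)[0] if len(k)>8]);T=cv2.minEnclosingTriangle(c)[1][:,0]+(r[2],r[0])
    Q=np.array([onplane(n,p,(0,0,.004)) for p in T]);print(n,T.round(1).tolist(),Q.round(4).tolist(),[np.linalg.norm(Q[i]-Q[i-1]).round(4) for i in range(3)])
E
```

```text
top (array([261.00919751, 182.99745027]), array([311.90788878, 175.93720232]))
scene (array([268.97294687, 223.75833763]), array([237.37543762, 191.2429578 ]))
wall [(array([0.57945585, 0.03785346, 0.06370204]), np.float64(0.001012224642158862)), (array([ 0.59617641, -0.10963647,  0.06415905]), np.float64(0.0009826708827134429))] 0.14843539146545334
yaw 0.11288551765433988
board (array([0.72883766, 0.17443837, 0.09580094]), np.float64(0.001335262238480691))
board (array([ 0.77051782, -0.19627541,  0.10897082]), np.float64(0.002440724321945951))
board (array([0.42899161, 0.14451845, 0.01906652]), np.float64(0.006697063372633663))
board (array([ 0.46703098, -0.23600137,  0.02493586]), np.float64(0.0007743353395840486))
handle (array([ 0.50093694, -0.03537104,  0.06685278]), np.float64(0.0034818128587978557))
top [[426.8, 187.6], [368.9, 194.4], [415.2, 214.4]] [[0.5602, -0.4636, 0.004], [0.5439, -0.2876, 0.004], [0.4795, -0.4254, 0.004]] [np.float64(0.0893), np.float64(0.1767), np.float64(0.1521)]
scene [[223.0, 125.9], [196.0, 128.9], [226.9, 161.3]] [[0.4761, -0.426, 0.004], [0.5602, -0.464, 0.004], [0.5434, -0.2773, 0.004]] [np.float64(0.1632), np.float64(0.0923), np.float64(0.1874)]
```

Measurements agree with the given sizes: wall width 148.4 mm against 148, and square legs 163 and 92 mm. Face yaw is 0.113. The square's origin is about (0.527, −0.390) at yaw −0.429.

```bash
cat >> h.py <<'E'
F=Ro.from_euler("z",.113)*Ro.from_euler("y",-.28); fx,fy,fn=F.as_matrix().T
TL=np.array([.57946,.03785,.0637])
def tool(ty,tz):
    ty=np.array(ty);tz=np.array(tz);return Ro.from_matrix(np.column_stack([np.cross(ty,tz),ty,tz]))
def face_c(p): return F.inv().apply(np.asarray(p)-TL)  # face axes, origin wall corner
def go(p,R=None):
    s=manip.observe();r=Ro.from_rotvec(s["ee_rot"])
    print("dp/20mm",((np.array(p)-s["position"])/.02).round(3),end=" ")
    if R is not None:
        v=(R*r.inv()).as_rotvec();print("rot/30deg",(v/np.radians(30)).round(3),"rows>=",np.linalg.norm(v)/np.radians(7.1))
    else: print()
HAND=tool(fx,-fn)
E
python3 - <<'E'
from h import *
go([.479,-.0375,.144],HAND); print(face_c([.501,-.035,.0669]))
E
```

```text
dp/20mm [ 13.777 -31.409  -1.987] rot/30deg [ 0.354 -0.442 -2.136] rows>= 9.336329289250711
[-0.08193379 -0.06353826  0.02689009]
```

Request:
drive_tool:
  motion:
    - [[1, -1, 0, 0.0177, -0.0221, -0.1068], [1, -1, 0, 0.0177, -0.0221, -0.1068], [1, -1, 0, 0.0177, -0.0221, -0.1068], [1, -1, 0, 0.0177, -0.0221, -0.1068], [1, -1, 0, 0.0177, -0.0221, -0.1068]]

```text
time_s: 0.52
position: [0.3042, 0.4898, 0.184]
ee_rot: [0.934, 2.946, 0.085]
contact_force: [1.0, -0.5, -0.5]
opening: 0.095
grasp_force: 0.0
```

Request:
drive_tool:
  motion:
    - [[1, -1, 0, 0.0177, -0.0221, -0.1068], [1, -1, 0, 0.0177, -0.0221, -0.1068], [1, -1, 0, 0.0177, -0.0221, -0.1068], [1, -1, 0, 0.0177, -0.0221, -0.1068], [1, -1, 0, 0.0177, -0.0221, -0.1068]]

```text
time_s: 0.93
position: [0.4043, 0.3897, 0.1841]
ee_rot: [1.315, 2.74, 0.166]
contact_force: [0.5, 0.5, -0.0]
opening: 0.0947
grasp_force: 0.0
```

Request:
drive_tool:
  motion:
    - [[1, -1, 0, 0.0177, -0.0221, -0.1068], [1, -1, 0, 0.0177, -0.0221, -0.1068], [1, -1, 0, 0.0177, -0.0221, -0.1068], [0.8, -1, 0, 0.0177, -0.0221, -0.1068], [0, -1, 0, 0.0177, -0.0221, -0.1068]]

```text
time_s: 1.35
position: [0.4819, 0.2897, 0.184]
ee_rot: [1.659, 2.484, 0.243]
contact_force: [-0.9, 0.1, 0.9]
opening: 0.0954
grasp_force: 0.0
```

Request:
drive_tool:
  motion:
    - [[0, -1, 0, 0.0177, -0.0221, -0.1068], [0, -1, 0, 0.0177, -0.0221, -0.1068], [0, -1, 0, 0.0177, -0.0221, -0.1068], [0, -1, 0, 0.0177, -0.0221, -0.1068], [0, -1, 0, 0.0177, -0.0221, -0.1068]]

```text
time_s: 1.77
position: [0.4793, 0.1899, 0.1841]
ee_rot: [1.96, 2.189, 0.31]
contact_force: [0.9, -0.5, 0.3]
opening: 0.095
grasp_force: 0.0
```

Request:
drive_tool:
  motion:
    - [[0, -1, 0, 0, 0, 0], [0, -1, 0, 0, 0, 0], [0, -1, 0, 0, 0, 0], [0, -1, 0, 0, 0, 0], [0, -1, 0, 0, 0, 0]]

```text
time_s: 2.18
position: [0.4793, 0.09, 0.1842]
ee_rot: [1.957, 2.192, 0.31]
contact_force: [-0.0, -0.3, 0.6]
opening: 0.0951
grasp_force: 0.0
```

Request:
drive_tool:
  motion:
    - [[0, -1, 0, 0, 0, 0], [0, -1, -0.5, 0, 0, 0], [0, -1, -0.5, 0, 0, 0], [0, -1, -0.5, 0, 0, 0], [0, -1, -0.5, 0, 0, 0]]
  grip: 0

```text
time_s: 2.6
position: [0.4794, -0.0101, 0.1438]
ee_rot: [1.957, 2.191, 0.31]
contact_force: [-0.4, 0.8, 0.2]
opening: 0.0673
grasp_force: 0.0
```

Request:
drive_tool:
  motion:
    - [[0, -1, 0, 0, 0, 0], [0, -0.4, 0, 0, 0, 0], [0, 0, 0, 0, 0, 0]]

```text
time_s: 2.85
position: [0.4796, -0.0385, 0.1439]
ee_rot: [1.96, 2.19, 0.309]
contact_force: [-0.1, 0.6, 0.5]
opening: 0.0496
grasp_force: 0.0
```

Run:
```python
from h import *
s=manip.observe();print(s["time_s"],s["position"],s["opening"],face_c(s["position"]))
go([.479,-.0375,.144],HAND)
cv2.imwrite("pics/s1.png",cv2.resize(cams.camera("scene")[115:290,160:340,::-1],None,fx=3.4,fy=3.4,interpolation=2))
```

```text
2.85 [ 0.47956469 -0.03849618  0.14394885] 0.049553397872926556 [-0.08148892 -0.0645951   0.10693324]
dp/20mm [-0.028  0.05   0.003] rot/30deg [-0.     0.001  0.004] rows>= 0.01947035949740944
```

View pics/s1.png

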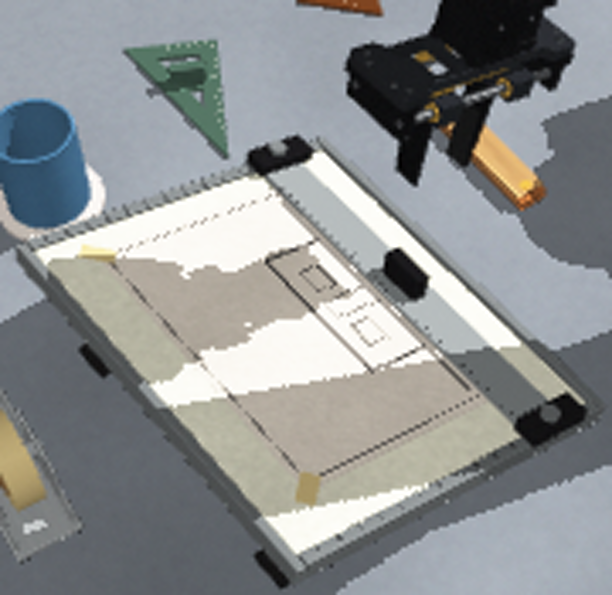

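The open gripper hangs above the handle, which is at about crop pixel (407,268). The fingers straddle it along the slope. Descending along the board normal and gripping.

Request:
drive_tool:
  motion:
    - [[0.22, 0.025, -0.78, 0, 0, 0], [0.22, 0.025, -0.78, 0, 0, 0], [0.22, 0.025, -0.78, 0, 0, 0], [0.22, 0.025, -0.78, 0, 0, 0], [0.22, 0.025, -0.78, 0, 0, 0]]

```text
time_s: 3.32
position: [0.5017, -0.0336, 0.0657]
ee_rot: [1.956, 2.192, 0.31]
contact_force: [-1.0, 1.1, 0.3]
opening: 0.0477
grasp_force: 0.0
```

Request:
drive_tool:
  motion:
    - [[0.11, 0.0125, -0.39, 0, 0, 0], [0.11, 0.0125, -0.39, 0, 0, 0], [0, 0, 0, 0, 0, 0]]

```text
time_s: 3.57
position: [0.5057, -0.0332, 0.0496]
ee_rot: [1.958, 2.194, 0.309]
contact_force: [-0.1, 0.2, 0.1]
opening: 0.0474
grasp_force: 0.0
```

Request:
drive_tool:
  motion:
    - [[0, 0, 0, 0, 0, 0], [0, 0, 0, 0, 0, 0], [0, 0, 0, 0, 0, 0], [0, 0, 0, 0, 0, 0], [0, 0, 0, 0, 0, 0]]
  grip: -1

```text
time_s: 3.98
position: [0.5061, -0.0341, 0.0511]
ee_rot: [1.957, 2.191, 0.311]
contact_force: [-1.1, -0.3, -0.6]
opening: 0.0199
grasp_force: 0.0
```

Request:
drive_tool:
  motion:
    - [[0, 0, 0, 0, 0, 0], [0, 0, 0, 0, 0, 0], [0, 0, 0, 0, 0, 0]]

```text
time_s: 4.23
position: [0.506, -0.0341, 0.0508]
ee_rot: [1.957, 2.191, 0.31]
contact_force: [0.4, -0.9, 0.0]
opening: 0.0017
grasp_force: 0.0
```

Run:
```python
from h import *
s=manip.observe();print(s["time_s"],s["position"],s["opening"],s["contact_force"],face_c(s["position"]))
```

```text
4.2333 [ 0.50601048 -0.0340959   0.05076957] 0.0017271806806288246 [ 0.41947721 -0.85795211  0.0356395 ] [-0.08150892 -0.0632049   0.00998384]
```

Run:
```python
from h import *
a=cams.camera("scene")[:,:,::-1];b=cams.camera("top")[:,:,::-1]
cv2.imwrite("pics/top1.png",b);cv2.imwrite("pics/scene1.png",a)
a=a[120:260,200:340];b=b[140:240,210:360]
cv2.imwrite("pics/d1.png",np.hstack([cv2.resize(a,(420,420),interpolation=2),cv2.resize(b,(378,420)[:2],interpolation=2)]))
s=manip.observe();print(proj("scene",s["position"]),proj("top",s["position"]))
```

```text
[277.01150742 197.8001754 ] [286.23585454 208.26877973]
```

View pics/d1.png

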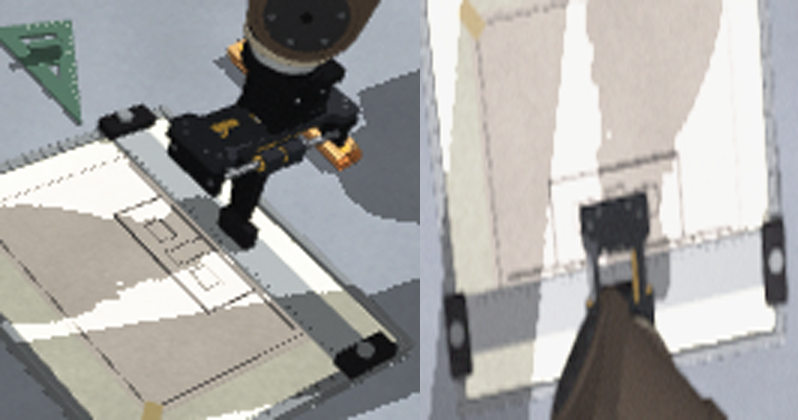

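Run:
```python
from h import *
p=np.array([.4796,-.0385,.1439])
print("tips@s1",[proj("scene",p+k*.025*fx).round(1) for k in(-1,0,1)])
s=manip.observe();P=s["position"]
print(P,"body pts", [proj("scene",P+fn*.078+k*.09*fx).round(1) for k in(-1,1)],[proj("top",P+fn*.078+k*.09*fx).round(1) for k in(-1,1)])
print("opening",s["opening"],s["joint_pos"])
# handle box projected if at this TCP
h=P-.01*fn
for n in M: print(n,[proj(n,h+a*.008*fx+b*.022*fy+c*fn).round(0).tolist() for c in(.005,.03) for a in(-1,1) for b in(-1,1)])
print([proj("top",[x,y,.0]) for x,y in((0,0),(.0,.0))], proj("scene",[0,0,0]))
d=cv2.absdiff(cv2.imread("pics/scene0.png"),cv2.imread("pics/scene1.png"))
```

```text
tips@s1 [array([290.3, 169.9]), array([283.7, 172.5]), array([277. , 175.1])]
[ 0.50594719 -0.03408903  0.05065392] body pts [array([305.5, 168.7]), array([257.9, 187.7])] [array([292.2, 246.1]), array([284. , 182.5])]
opening 0.0005606284012004906 [-0.25828353  0.46017967  2.18178839  0.40681197  0.25674992 -0.75253296]
scene [[274.0, 194.0], [283.0, 203.0], [270.0, 195.0], [279.0, 205.0], [276.0, 187.0], [285.0, 197.0], [272.0, 189.0], [281.0, 198.0]]
top [[294.0, 209.0], [279.0, 212.0], [293.0, 204.0], [278.0, 206.0], [295.0, 212.0], [279.0, 214.0], [294.0, 206.0], [279.0, 208.0]]
[array([278.74817139, 378.43420356]), array([278.74817139, 378.43420356])] [411.9429969  147.20050005]
```

Run:
```python
import cv2
a=cv2.imread("pics/scene0.png");b=cv2.imread("pics/scene1.png")
r=(slice(175,215),slice(260,310))
cv2.imwrite("pics/e1.png",cv2.hconcat([cv2.resize(cv2.convertScaleAbs(x[r],alpha=2),(400,320),interpolation=cv2.INTER_NEAREST) for x in(a,b)]))
```

```text
(no output)
```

View pics/e1.png

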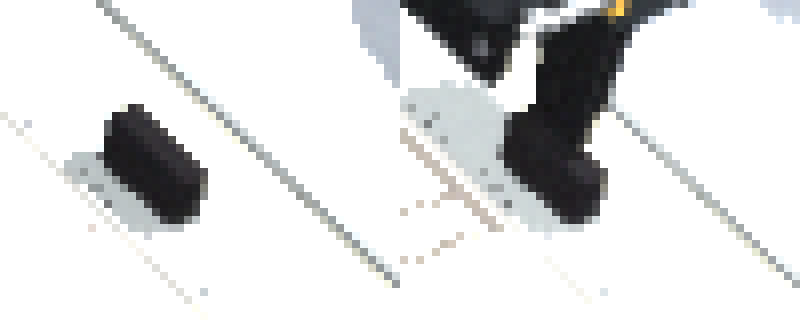

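Run:
```python
from h import *
P=np.array([.2035,.5907,.1837]);R=Ro.from_rotvec([-.5186,-3.0983,.0015]).as_matrix()
out=[]
for n,(r0,r1,c0,c1) in(("scene",(190,290,470,560)),("top",(300,400,0,90))):
    k=4 ;a=cv2.resize(cv2.convertScaleAbs(cv2.imread(f"pics/{n}0.png")[r0:r1,c0:c1],alpha=1.8,beta=15),None,fx=k,fy=k,interpolation=cv2.INTER_NEAREST)
    for b,col in((0,(0,0,255)),(-.019,(0,255,0)),(-.078,(255,0,255))):
        for y in(-.0475,0,.0475):
            p=(proj(n,P+R@[0,y,b])-(c0,r0)+.5)*k; cv2.circle(a,tuple(int(v) for v in p),3,col,-1)
    out.append(a)
cv2.imwrite("pics/f1.png",cv2.hconcat(out))
```

```text
(no output)
```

View pics/f1.png

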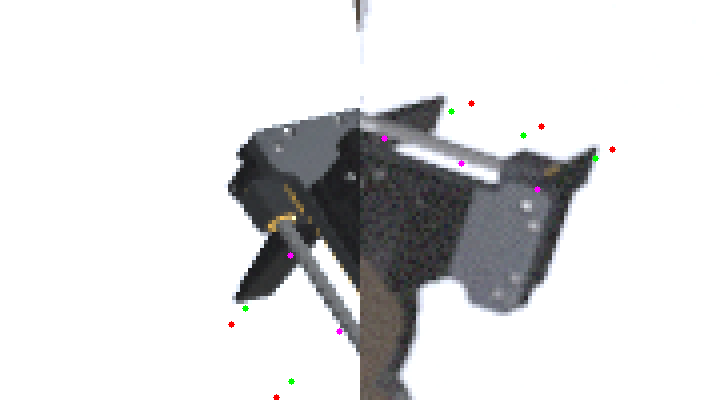

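At the start pose the real fingertips lie about 22 mm behind the reported TCP. So the shut fingers are now just above the handle top. I'll calibrate by touching the handle top gently.

Request:
drive_tool:
  motion:
    - [[0.0137, 0.0016, -0.048, 0, 0, 0], [0.0137, 0.0016, -0.048, 0, 0, 0], [0, 0, 0, 0, 0, 0]]

```text
time_s: 4.58
position: [0.5065, -0.034, 0.0485]
ee_rot: [1.957, 2.192, 0.31]
contact_force: [-0.1, -0.0, 1.4]
opening: 0.0004
grasp_force: 0.0
```

Request:
drive_tool:
  motion:
    - [[0.0137, 0.0016, -0.048, 0, 0, 0], [0.0137, 0.0016, -0.048, 0, 0, 0], [0, 0, 0, 0, 0, 0]]

```text
time_s: 4.83
position: [0.507, -0.0339, 0.0466]
ee_rot: [1.957, 2.192, 0.31]
contact_force: [-0.2, 0.8, -0.2]
opening: 0.0002
grasp_force: 0.0
```

Request:
drive_tool:
  motion:
    - [[0.0137, 0.0016, -0.048, 0, 0, 0], [0, 0, 0, 0, 0, 0]]

```text
time_s: 5.0
position: [0.5073, -0.0339, 0.0457]
ee_rot: [1.957, 2.192, 0.31]
contact_force: [-0.0, 0.1, -0.4]
opening: 0.0005
grasp_force: 0.0
```

Request:
drive_tool:
  motion:
    - [[0.0137, 0.0016, -0.048, 0, 0, 0], [0, 0, 0, 0, 0, 0]]

```text
time_s: 5.17
position: [0.5076, -0.0339, 0.0448]
ee_rot: [1.957, 2.191, 0.31]
contact_force: [0.4, 0.1, 0.2]
opening: 0.0003
grasp_force: 0.0
```

Request:
drive_tool:
  motion:
    - [[0.0137, 0.0016, -0.048, 0, 0, 0], [0, 0, 0, 0, 0, 0]]

```text
time_s: 5.33
position: [0.5079, -0.0338, 0.0438]
ee_rot: [1.957, 2.191, 0.31]
contact_force: [0.6, 0.3, 0.1]
opening: 0.0004
grasp_force: 0.0
```

Run:
```python
from h import *
P=np.array([.2035,.5907,.1837]);R=Ro.from_rotvec([-.5186,-3.0983,.0015])
for t in((20.5,324.2),(58.75,337.2)):
    x,r=tri({"scene":(529.2,264.5),"top":t});print(x,r,R.inv().apply(x-P))
a=cams.camera("scene")[:,:,::-1];b=cams.camera("top")[:,:,::-1]
cv2.imwrite("pics/scene2.png",a)
s=manip.observe();P=s["position"];k=7
c=cv2.resize(cv2.convertScaleAbs(a[160:220,250:310],alpha=3,beta=25),None,fx=k,fy=k,interpolation=cv2.INTER_NEAREST)
for d in(0,.022,.05):
    p=(proj("scene",P+fn*d)-(250,160)+.5)*k;cv2.circle(c,tuple(int(v) for v in p),3,(0,0,255),-1)
c0=cv2.resize(cv2.convertScaleAbs(cv2.imread("pics/scene0.png")[160:220,250:310],alpha=3,beta=25),None,fx=6,fy=6,interpolation=cv2.INTER_NEAREST)
cv2.imwrite("pics/g1.png",cv2.hconcat([c,cv2.copyMakeBorder(c0,0,60,0,0,0)]))
```

```text
[0.26119991 0.56067007 0.31078721] 0.009456982025585679 [-0.0643301  -0.00972735 -0.12707971]
[0.19427502 0.54076266 0.21096606] 0.0009789569807693488 [-0.00753867 -0.05024598 -0.02721739]
```

View pics/g1.png

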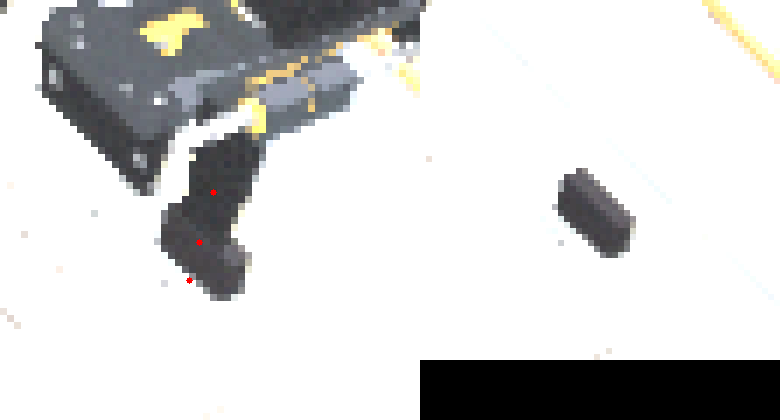

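Triangulating the start pose puts the open tips 27 mm behind the reported TCP. In the picture the shut fingers end at the handle's top, near scene pixel (279,192). So I'll open them, go down about 20 mm further, and grip.

Request:
drive_tool:
  motion:
    - [[-0.02, 0, 0.07, 0, 0, 0], [0, 0, 0, 0, 0, 0], [0, 0, 0, 0, 0, 0], [0, 0, 0, 0, 0, 0], [0, 0, 0, 0, 0, 0]]
  grip: 0.1

```text
time_s: 5.85
position: [0.5075, -0.0339, 0.0454]
ee_rot: [1.957, 2.191, 0.31]
contact_force: [-0.4, 0.2, 0.1]
opening: 0.0286
grasp_force: 0.0
```

Request:
drive_tool:
  motion:
    - [[0.055, 0.0064, -0.192, 0, 0, 0], [0.055, 0.0064, -0.192, 0, 0, 0], [0.055, 0.0064, -0.192, 0, 0, 0], [0, 0, 0, 0, 0, 0]]

```text
time_s: 6.18
position: [0.5107, -0.0334, 0.0329]
ee_rot: [1.958, 2.192, 0.309]
contact_force: [0.1, 0.1, 0.4]
opening: 0.0511
grasp_force: 0.0
```

Request:
drive_tool:
  motion:
    - [[0.041, 0.0048, -0.144, 0, 0, 0], [0, 0, 0, 0, 0, 0]]

```text
time_s: 6.35
position: [0.5116, -0.0333, 0.0304]
ee_rot: [1.957, 2.192, 0.31]
contact_force: [-0.8, 0.3, 0.1]
opening: 0.0521
grasp_force: 0.0
```

Request:
drive_tool:
  motion:
    - [[0.041, 0.0048, -0.144, 0, 0, 0], [0, 0, 0, 0, 0, 0]]

```text
time_s: 6.52
position: [0.5125, -0.0333, 0.0277]
ee_rot: [1.957, 2.191, 0.31]
contact_force: [-0.3, -0.4, 0.8]
opening: 0.052
grasp_force: 0.0
```

Request:
drive_tool:
  motion:
    - [[0, 0, 0, 0, 0, 0], [0, 0, 0, 0, 0, 0], [0, 0, 0, 0, 0, 0], [0, 0, 0, 0, 0, 0], [0, 0, 0, 0, 0, 0]]
  grip: -1

```text
time_s: 6.93
position: [0.5122, -0.0332, 0.0281]
ee_rot: [1.957, 2.192, 0.31]
contact_force: [-8.4, -4.5, 0.5]
opening: 0.0245
grasp_force: 4.2
```

Request:
drive_tool:
  motion:
    - [[0, 0, 0, 0, 0, 0], [0, 0, 0, 0, 0, 0], [0, 0, 0, 0, 0, 0]]

```text
time_s: 7.18
position: [0.511, -0.0331, 0.0277]
ee_rot: [1.959, 2.193, 0.309]
contact_force: [-7.5, -5.1, 1.2]
opening: 0.0155
grasp_force: 30.0
```

Run:
```python
from h import *
s=manip.observe();print(s["time_s"],s["position"],s["opening"],s["contact_force"],s["grasp_force"],face_c(s["position"]))
```

```text
7.1833 [ 0.5110178  -0.03312082  0.02765837] 0.015539884463428844 [-7.52356895 -5.1039357   1.22661723] 29.999176561832428 [-0.08300854 -0.06280067 -0.01363267]
```

Request:
drive_tool:
  motion:
    - [[0.34, 0.0385, 0.098, 0, 0, 0], [0.34, 0.0385, 0.098, 0, 0, 0], [0.34, 0.0385, 0.098, 0, 0, 0], [0.34, 0.0385, 0.098, 0, 0, 0], [0.34, 0.0385, 0.098, 0, 0, 0]]

```text
time_s: 7.6
position: [0.5448, -0.0293, 0.0374]
ee_rot: [1.959, 2.194, 0.308]
contact_force: [-9.6, -4.6, 3.3]
opening: 0.0154
grasp_force: 30.0
```

Request:
drive_tool:
  motion:
    - [[0.34, 0.0385, 0.098, 0, 0, 0], [0.34, 0.0385, 0.098, 0, 0, 0], [0.34, 0.0385, 0.098, 0, 0, 0], [0, 0, 0, 0, 0, 0], [0, 0, 0, 0, 0, 0]]

```text
time_s: 8.02
position: [0.5665, -0.027, 0.0438]
ee_rot: [1.957, 2.192, 0.31]
contact_force: [-2.4, 0.8, 2.3]
opening: 0.0156
grasp_force: 30.0
```

Run:
```python
from h import *
s=manip.observe();P=s["position"];print(P,s["opening"],s["contact_force"],face_c(P))
a=cams.camera("scene")[:,:,::-1];cv2.imwrite("pics/scene3.png",a);cv2.imwrite("pics/top3.png",cams.camera("top")[:,:,::-1])
# profiles along +fx across wall line at several y, both cameras
for f,n in(("scene3","scene"),("top3","top"),("scene0","scene")):
    g=cv2.cvtColor(cv2.imread(f"pics/{f}.png"),cv2.COLOR_BGR2GRAY).astype(np.float32)
    xs=np.arange(-.06 if f=="scene0" else -.03,.0121 if f!="scene0" else -.035,.002) if f!="scene0" else np.arange(-.08,-.04,.002)
    print(f,"x mm",(xs*1e3).round().astype(int).tolist())
    for y0 in(-.005,-.02,-.12,-.135):
        v=0
        for y in np.linspace(y0,y0-.008,9):
            p=np.array([proj(n,TL+x*fx+y*fy) for x in xs],np.float32);v=v+cv2.remap(g,p[:,:1],p[:,1:],cv2.INTER_LINEAR).ravel()/9
        print(y0,v.round().astype(int).tolist())
```

```text
[ 0.56654035 -0.02696465  0.04375106] 0.01557164095458035 [-2.37492799  0.76333969  2.3114799 ] [-0.02487417 -0.06294447 -0.01360465]
scene3 x mm [-30, -28, -26, -24, -22, -20, -18, -16, -14, -12, -10, -8, -6, -4, -2, 0, 2, 4, 6, 8, 10, 12]
-0.005 [192, 191, 191, 191, 192, 191, 188, 179, 181, 182, 165, 140, 137, 150, 153, 166, 224, 250, 251, 251, 251, 251]
-0.02 [192, 191, 191, 191, 191, 191, 191, 189, 186, 186, 175, 144, 135, 150, 165, 184, 226, 249, 250, 251, 251, 251]
-0.12 [22, 16, 14, 16, 38, 95, 151, 175, 181, 182, 163, 141, 128, 126, 121, 165, 229, 236, 228, 220, 224, 235]
-0.135 [14, 14, 14, 19, 45, 111, 165, 187, 187, 175, 159, 148, 157, 189, 170, 174, 233, 250, 250, 250, 250, 250]
top3 x mm [-30, -28, -26, -24, -22, -20, -18, -16, -14, -12, -10, -8, -6, -4, -2, 0, 2, 4, 6, 8, 10, 12]
-0.005 [210, 220, 226, 228, 228, 228, 228, 227, 227, 226, 224, 222, 216, 221, 210, 200, 232, 244, 247, 247, 247, 247]
-0.02 [60, 56, 53, 63, 80, 100, 124, 160, 192, 212, 220, 221, 213, 213, 211, 195, 223, 244, 247, 247, 247, 247]
-0.12 [154, 156, 164, 168, 170, 168, 166, 170, 199, 214, 220, 219, 212, 198, 179, 178, 197, 225, 230, 232, 232, 232]
-0.135 [225, 224, 225, 225, 225, 224, 224, 224, 224, 224, 222, 220, 212, 202, 187, 191, 228, 242, 247, 247, 247, 247]
scene0 x mm [-80, -78, -76, -74, -72, -70, -68, -66, -64, -62, -60, -58, -56, -54, -52, -50, -48, -46, -44, -42]
-0.005 [176, 176, 174, 163, 150, 137, 132, 141, 152, 152, 161, 202, 239, 245, 245, 245, 245, 245, 245, 245]
-0.02 [175, 175, 174, 166, 151, 134, 122, 136, 152, 153, 163, 203, 240, 245, 245, 246, 245, 245, 244, 244]
-0.12 [171, 172, 170, 157, 143, 128, 125, 143, 153, 155, 172, 216, 243, 246, 246, 246, 247, 248, 247, 241]
-0.135 [176, 175, 169, 156, 142, 128, 126, 145, 154, 157, 175, 217, 243, 244, 245, 246, 247, 244, 244, 246]
```

```bash
cat >> h.py <<'E'
def prof(f,n,y0,y1,xs,h=0):
    g=cv2.cvtColor(cv2.imread(f"pics/{f}.png"),cv2.COLOR_BGR2GRAY).astype(np.float32);v=0
    for y in np.linspace(y0,y1,25):
        p=np.array([proj(n,TL+x*fx+y*fy+h*fn) for x in xs],np.float32);v=v+cv2.remap(g,p[:,:1],p[:,1:],cv2.INTER_LINEAR).ravel()/25
    return v.round().astype(int)
E
python3 - <<'E'
from h import *
xs=np.arange(-.016,.0101,.001);print((xs*1e3).round().astype(int).tolist())
for n in M:
  for y in((.01,.035),(-.158,-.178)):
    for d,f in((-.058,"0"),(0,"3")): print(n,y,d,prof(n+f,n,*y,xs+d).tolist())
E
```

```text
[-16, -15, -14, -13, -12, -11, -10, -9, -8, -7, -6, -5, -4, -3, -2, -1, 0, 1, 2, 3, 4, 5, 6, 7, 8, 9, 10]
scene (0.01, 0.035) -0.058 [163, 158, 150, 138, 128, 125, 130, 145, 166, 185, 190, 182, 169, 162, 164, 178, 201, 224, 239, 245, 246, 246, 246, 246, 246, 246, 246]
scene (0.01, 0.035) 0 [104, 103, 102, 102, 104, 105, 106, 107, 111, 118, 129, 144, 157, 168, 173, 175, 175, 175, 175, 175, 175, 176, 176, 176, 176, 176, 175]
scene (-0.158, -0.178) -0.058 [154, 147, 140, 133, 126, 124, 128, 137, 147, 153, 155, 155, 155, 160, 173, 193, 216, 234, 243, 245, 245, 246, 246, 245, 245, 245, 245]
scene (-0.158, -0.178) 0 [179, 176, 172, 173, 176, 175, 166, 152, 143, 143, 151, 166, 185, 204, 221, 235, 244, 249, 250, 250, 251, 251, 251, 251, 251, 251, 251]
top (0.01, 0.035) -0.058 [187, 186, 185, 184, 182, 178, 171, 166, 167, 175, 186, 191, 186, 178, 175, 182, 197, 211, 222, 230, 235, 238, 238, 238, 238, 238, 238]
top (0.01, 0.035) 0 [151, 150, 149, 147, 146, 145, 143, 142, 141, 141, 145, 154, 167, 182, 193, 201, 207, 209, 211, 211, 211, 211, 212, 212, 212, 211, 211]
top (-0.158, -0.178) -0.058 [177, 175, 173, 171, 169, 165, 160, 158, 163, 174, 184, 187, 183, 175, 172, 177, 191, 206, 219, 228, 233, 236, 236, 237, 237, 237, 237]
top (-0.158, -0.178) 0 [223, 224, 223, 221, 219, 216, 215, 214, 213, 210, 205, 202, 204, 213, 227, 238, 244, 246, 247, 247, 247, 247, 247, 247, 247, 247, 247]
```

Request:
drive_tool:
  motion:
    - [[0.086, 0.0097, 0.025, 0, 0, 0], [0.086, 0.0097, 0.025, 0, 0, 0], [0, 0, 0, 0, 0, 0], [0, 0, 0, 0, 0, 0]]

```text
time_s: 8.45
position: [0.569, -0.0266, 0.0444]
ee_rot: [1.958, 2.193, 0.309]
contact_force: [-7.9, -2.3, 5.3]
opening: 0.0156
grasp_force: 30.0
```

Run:
```python
from h import *
s=manip.observe();P=s["position"];print(P,s["contact_force"],face_c(P))
for n in M: cv2.imwrite(f"pics/{n}4.png",cams.camera(n)[:,:,::-1])
xs=np.arange(-.012,.0101,.001);print((xs*1e3).round().astype(int).tolist())
for n in M:
  for y in((.01,.035),(-.125,-.145),(-.158,-.178)): print(n,y,prof(n+"4",n,*y,xs).tolist())
```

```text
[ 0.56899625 -0.02661549  0.04441964] [-7.89435927 -2.29798902  5.32347976] [-0.02230636 -0.06287446 -0.01364736]
[-12, -11, -10, -9, -8, -7, -6, -5, -4, -3, -2, -1, 0, 1, 2, 3, 4, 5, 6, 7, 8, 9, 10]
scene (0.01, 0.035) [105, 103, 101, 100, 101, 103, 106, 112, 121, 134, 149, 163, 171, 175, 176, 176, 176, 176, 176, 176, 176, 176, 176]
scene (-0.125, -0.145) [174, 174, 177, 179, 174, 161, 143, 123, 105, 93, 92, 108, 146, 193, 229, 246, 250, 250, 250, 250, 250, 250, 250]
scene (-0.158, -0.178) [187, 189, 189, 185, 175, 160, 146, 141, 146, 163, 190, 219, 239, 248, 250, 250, 251, 251, 251, 251, 251, 251, 251]
top (0.01, 0.035) [150, 149, 148, 147, 145, 143, 142, 142, 143, 148, 159, 173, 186, 196, 204, 209, 211, 212, 211, 211, 211, 211, 211]
top (-0.125, -0.145) [220, 222, 223, 223, 223, 222, 220, 217, 210, 197, 177, 161, 161, 179, 208, 230, 242, 245, 247, 247, 247, 247, 247]
top (-0.158, -0.178) [223, 223, 221, 220, 220, 220, 219, 217, 213, 208, 205, 209, 221, 234, 242, 246, 246, 247, 247, 247, 247, 247, 247]
```

Run:
```python
from h import *
xs=np.arange(-.006,.0061,.001);print((xs*1e3).round().astype(int).tolist())
for n in M: print(n,prof(n+"0",n,-.01,-.14,xs).tolist())
```

```text
[-6, -5, -4, -3, -2, -1, 0, 1, 2, 3, 4, 5, 6]
scene [243, 235, 217, 190, 166, 156, 167, 190, 215, 233, 242, 246, 246]
top [238, 238, 236, 229, 216, 200, 188, 187, 196, 210, 222, 230, 235]
```

Request:
drive_tool:
  motion:
    - [[0.057, 0.0065, 0.0165, 0, 0, 0], [0, 0, 0, 0, 0, 0], [0, 0, 0, 0, 0, 0]]

```text
time_s: 8.8
position: [0.5699, -0.0265, 0.0447]
ee_rot: [1.959, 2.193, 0.308]
contact_force: [-9.4, -3.0, 5.9]
opening: 0.0161
grasp_force: 30.0
```

Run:
```python
from h import *
s=manip.observe();P=s["position"];print(P,s["contact_force"],face_c(P))
for n in M: cv2.imwrite(f"pics/{n}5.png",cams.camera(n)[:,:,::-1])
xs=np.arange(-.012,.0101,.001);print((xs*1e3).round().astype(int).tolist())
for n in M:
  for y in((.01,.035),(-.125,-.145),(-.158,-.178)): print(n,y,prof(n+"5",n,*y,xs).tolist())
```

```text
[ 0.56994071 -0.02650688  0.04469454] [-9.36700276 -3.02120659  5.91744273] [-0.02131673 -0.06287304 -0.0136459 ]
[-12, -11, -10, -9, -8, -7, -6, -5, -4, -3, -2, -1, 0, 1, 2, 3, 4, 5, 6, 7, 8, 9, 10]
scene (0.01, 0.035) [106, 105, 103, 102, 102, 103, 104, 105, 107, 114, 127, 143, 157, 166, 172, 175, 176, 176, 176, 176, 176, 176, 175]
scene (-0.125, -0.145) [179, 179, 182, 183, 178, 168, 152, 134, 116, 103, 100, 113, 149, 194, 229, 246, 250, 250, 250, 250, 250, 250, 250]
scene (-0.158, -0.178) [189, 189, 186, 181, 173, 163, 153, 143, 138, 141, 157, 181, 206, 226, 240, 247, 250, 251, 251, 251, 251, 251, 251]
top (0.01, 0.035) [149, 149, 148, 147, 145, 143, 142, 141, 141, 143, 149, 159, 172, 185, 196, 204, 208, 211, 212, 212, 212, 212, 212]
top (-0.125, -0.145) [219, 220, 221, 222, 222, 220, 218, 217, 214, 204, 189, 174, 171, 185, 210, 231, 242, 245, 247, 247, 247, 247, 247]
top (-0.158, -0.178) [224, 224, 223, 222, 221, 221, 220, 219, 218, 214, 209, 206, 206, 212, 222, 234, 242, 246, 246, 247, 247, 247, 247]
```

The straightedge edge now lies within about 0.5 mm of the wall line by both cameras and the TCP. Releasing it and lifting.

Request:
drive_tool:
  motion:
    - [[0, 0, 0, 0, 0, 0], [0, 0, 0, 0, 0, 0], [0, 0, 0, 0, 0, 0], [0, 0, 0, 0, 0, 0], [0, 0, 0, 0, 0, 0]]
  grip: 0.1

```text
time_s: 9.32
position: [0.5716, -0.0266, 0.0451]
ee_rot: [1.957, 2.191, 0.31]
contact_force: [0.0, -0.6, 0.2]
opening: 0.044
grasp_force: 0.0
```

Request:
drive_tool:
  motion:
    - [[-0.137, -0.016, 0.48, 0, 0, 0], [-0.137, -0.016, 0.48, 0, 0, 0], [-0.274, -0.032, 0.96, 0, 0, 0], [-0.274, -0.032, 0.96, 0, 0, 0], [-0.274, -0.032, 0.96, 0, 0, 0]]

```text
time_s: 9.73
position: [0.5489, -0.0293, 0.1236]
ee_rot: [1.957, 2.191, 0.31]
contact_force: [-0.3, -0.7, -0.1]
opening: 0.0523
grasp_force: 0.0
```

```bash
cat >> h.py <<'E'
SQ=np.array([.527,-.390]);YAW=-.429
PICK=tool([-np.sin(YAW),np.cos(YAW),0],[0,0,-1])
E
python3 - <<'E'
from h import *
s=manip.observe();P=s["position"];print(P,s["contact_force"],s["opening"],face_c(P))
for n in M: cv2.imwrite(f"pics/{n}6.png",cams.camera(n)[:,:,::-1])
xs=np.arange(-.008,.0081,.001);print((xs*1e3).round().astype(int).tolist())
for n in M:
  for y in((.01,.035),(-.125,-.145),(-.158,-.178)): print(n,y,prof(n+"6",n,*y,xs).tolist())
go([.527,-.390,.1],PICK)
print("mug",onplane("top",(388.8,131.5),(0,0,.1)),onplane("top",(379,140),(0,0,.008)))
E
```

```text
[ 0.54893227 -0.02925878  0.12358877] [-0.27436801 -0.73612429 -0.14522806] 0.05229232934379948 [-0.0198736  -0.06323848  0.06803036]
[-8, -7, -6, -5, -4, -3, -2, -1, 0, 1, 2, 3, 4, 5, 6, 7, 8]
scene (0.01, 0.035) [100, 101, 102, 103, 105, 112, 125, 141, 154, 164, 169, 172, 173, 173, 174, 174, 174]
scene (-0.125, -0.145) [131, 124, 116, 108, 100, 92, 88, 94, 118, 150, 177, 189, 191, 189, 187, 184, 182]
scene (-0.158, -0.178) [171, 161, 150, 141, 136, 139, 155, 180, 205, 225, 239, 247, 249, 250, 250, 250, 250]
top (0.01, 0.035) [136, 135, 134, 133, 132, 134, 139, 148, 160, 173, 183, 190, 195, 198, 199, 200, 200]
top (-0.125, -0.145) [213, 209, 204, 198, 189, 175, 158, 144, 140, 150, 167, 184, 199, 208, 212, 212, 210]
top (-0.158, -0.178) [212, 211, 210, 209, 206, 202, 196, 192, 193, 200, 213, 228, 238, 243, 245, 246, 246]
dp/20mm [ -1.15  -18.026  -1.275] rot/30deg [-0.332  0.465  1.951] rows>= 8.589991631704237
mug [ 0.71220598 -0.32568939  0.1       ] [ 0.70871699 -0.32323131  0.008     ]
```

Request:
drive_tool:
  motion:
    - [[-0.072, -1, 0, -0.0208, 0.029, 0.122], [-0.072, -1, 0, -0.0208, 0.029, 0.122], [-0.072, -1, 0, -0.0208, 0.029, 0.122], [-0.072, -1, 0, -0.0208, 0.029, 0.122], [-0.072, -1, 0, -0.0208, 0.029, 0.122]]

```text
time_s: 10.25
position: [0.542, -0.1301, 0.1218]
ee_rot: [1.609, 2.536, 0.219]
contact_force: [-0.4, -0.2, -0.1]
opening: 0.0524
grasp_force: 0.0
```

Request:
drive_tool:
  motion:
    - [[-0.072, -1, 0, -0.0208, 0.029, 0.122], [-0.072, -1, 0, -0.0208, 0.029, 0.122], [-0.072, -1, 0, -0.0208, 0.029, 0.122], [-0.072, -1, 0, -0.0208, 0.029, 0.122], [-0.072, -1, 0, -0.0208, 0.029, 0.122]]

```text
time_s: 10.67
position: [0.5348, -0.2302, 0.1217]
ee_rot: [1.209, 2.821, 0.12]
contact_force: [0.1, -0.1, -0.5]
opening: 0.0525
grasp_force: 0.0
```

Request:
drive_tool:
  motion:
    - [[-0.072, -1, 0, -0.0208, 0.029, 0.122], [-0.072, -1, 0, -0.0208, 0.029, 0.122], [-0.072, -1, 0, -0.0208, 0.029, 0.122], [-0.072, -1, 0, -0.0208, 0.029, 0.122], [-0.072, -1, 0, -0.0208, 0.029, 0.122]]

```text
time_s: 11.08
position: [0.5276, -0.3302, 0.1216]
ee_rot: [0.76, 3.039, 0.014]
contact_force: [0.1, 0.7, -0.6]
opening: 0.0524
grasp_force: 0.0
```

Request:
drive_tool:
  motion:
    - [[-0.07, -1, -0.2, -0.0208, 0.029, 0.122], [0, -1, -0.5, 0, 0, 0], [0, -1, -0.5, 0, 0, 0], [0, 0, 0, 0, 0, 0]]

```text
time_s: 11.42
position: [0.5256, -0.3916, 0.0956]
ee_rot: [-0.671, -3.065, 0.006]
contact_force: [-0.5, -0.9, -0.6]
opening: 0.0524
grasp_force: 0.0
```

Run:
```python
from h import *
s=manip.observe();print(s["position"],s["opening"]); go([.527,-.390,-.018],PICK)
```

```text
[ 0.52557089 -0.39159181  0.09561503] 0.052430210858410715
dp/20mm [ 0.071  0.08  -5.681] rot/30deg [ 0.006 -0.009  0.003] rows>= 0.04799493935840696
```

Request:
drive_tool:
  motion:
    - [[0.035, 0.04, -1, 0.006, -0.009, 0], [0.035, 0.04, -1, 0, 0, 0], [0, 0, -1, 0, 0, 0], [0, 0, -1, 0, 0, 0], [0, 0, -0.75, 0, 0, 0]]

```text
time_s: 11.83
position: [0.5275, -0.3866, 0.0014]
ee_rot: [0.668, 3.069, 0.001]
contact_force: [0.8, -0.5, 0.6]
opening: 0.0526
grasp_force: 0.0
```

Request:
drive_tool:
  motion:
    - [[0, 0, -0.3, 0, 0, 0], [0, 0, 0, 0, 0, 0]]

```text
time_s: 12.0
position: [0.5274, -0.3867, -0.0043]
ee_rot: [-0.668, -3.069, -0.001]
contact_force: [-0.6, 0.8, -0.1]
opening: 0.0523
grasp_force: 0.0
```

Request:
drive_tool:
  motion:
    - [[0, 0, -0.2, 0, 0, 0], [0, 0, -0.2, 0, 0, 0], [0, 0, 0, 0, 0, 0]]

```text
time_s: 12.25
position: [0.528, -0.3875, -0.011]
ee_rot: [0.668, 3.068, -0.001]
contact_force: [-0.6, 0.3, 0.1]
opening: 0.0525
grasp_force: 0.0
```

Request:
drive_tool:
  motion:
    - [[0, 0, 0, 0, 0, 0], [0, 0, 0, 0, 0, 0], [0, 0, 0, 0, 0, 0], [0, 0, 0, 0, 0, 0], [0, 0, 0, 0, 0, 0]]
  grip: -1

```text
time_s: 12.67
position: [0.5279, -0.3876, -0.011]
ee_rot: [0.668, 3.068, -0.001]
contact_force: [0.1, 0.1, 0.2]
opening: 0.0242
grasp_force: 0.0
```

Request:
drive_tool:
  motion:
    - [[0, 0, 0, 0, 0, 0], [0, 0, 0, 0, 0, 0], [0, 0, 0, 0, 0, 0], [0, 0, 0, 0, 0, 0]]

```text
time_s: 13.0
position: [0.5279, -0.3876, -0.0111]
ee_rot: [0.668, 3.068, -0.001]
contact_force: [-1.0, 1.0, 0.4]
opening: 0.0116
grasp_force: 30.0
```

Request:
drive_tool:
  motion:
    - [[0, 0, 0.3, 0, 0, 0], [0, 0, 0.7, 0, 0, 0], [0, 0, 1, 0, 0, 0], [0, 0, 1, 0, 0, 0], [0, 0, 1, 0, 0, 0]]

```text
time_s: 13.42
position: [0.5277, -0.3874, 0.07]
ee_rot: [0.668, 3.068, -0.0]
contact_force: [0.4, 0.6, -1.1]
opening: 0.0117
grasp_force: 30.0
```

Request:
drive_tool:
  motion:
    - [[0, 0, 1, 0, 0, 0], [0, 0, 1, 0, 0, 0], [0, 0, 1, 0, 0, 0], [0, 0, 0, 0, 0, 0]]

```text
time_s: 13.75
position: [0.5291, -0.3885, 0.1332]
ee_rot: [0.667, 3.063, -0.005]
contact_force: [0.5, -0.7, -0.7]
opening: 0.0117
grasp_force: 30.0
```

```bash
cat >> h.py <<'E'
PLACE=tool(fy,-fn)
def wp(x,y,z): return TL+x*fx+y*fy+z*fn
E
python3 - <<'E'
from h import *
s=manip.observe();P=s["position"];print(P,s["opening"],s["grasp_force"]);go(wp(.0348,-.1067,.03),PLACE)
for n,(r0,r1,c0,c1) in(("top",(150,240,355,460)),("scene",(60,175,170,290))):
    im=cams.camera(n)[:,:,::-1];cv2.imwrite(f"pics/{n}7.png",im)
    s=im[r0:r1,c0:c1].astype(int);m=((s[...,1]-s[...,2]>18)&(s[...,1]>s[...,0])).astype(np.uint8)
    c=np.vstack([k for k in cv2.findContours(m,0,cv2.CHAIN_APPROX_NONE)[0] if len(k)>8]);T=cv2.minEnclosingTriangle(c)[1][:,0]+(c0,r0)
    Q=np.array([onplane(n,p,(0,0,P[2]+.0151)) for p in T]);print(n,T.round(1).tolist(),PICK.inv().apply(Q-P).round(4).tolist())
E
```

```text
[ 0.52910562 -0.38851947  0.13320336] 0.011707054145453385 29.99979168176651
dp/20mm [ 4.369 16.159 -1.553] rot/30deg [-0.08  -0.521  1.029] rows>= 4.883635748804071
top [[379.5, 189.1], [420.6, 206.5], [423.0, 184.8]] [[0.0291, 0.1057, -0.0151], [0.0291, -0.0119, -0.0151], [-0.027, 0.004, -0.0151]]
scene [[222.2, 130.2], [219.3, 101.0], [188.0, 96.0]] [[0.0329, 0.1113, -0.0151], [0.0332, -0.0182, -0.0151], [-0.0634, -0.0567, -0.0151]]
```

Request:
drive_tool:
  motion:
    - [[0.257, 0.95, 0, -0.0047, -0.0306, 0.0605], [0.257, 0.95, 0, -0.0047, -0.0306, 0.0605], [0.257, 0.95, 0, -0.0047, -0.0306, 0.0605], [0.257, 0.95, 0, -0.0047, -0.0306, 0.0605], [0.257, 0.95, 0, -0.0047, -0.0306, 0.0605]]

```text
time_s: 14.27
position: [0.5531, -0.2912, 0.1273]
ee_rot: [0.41, 3.033, 0.009]
contact_force: [0.4, -0.4, -0.7]
opening: 0.0116
grasp_force: 30.0
```

Request:
drive_tool:
  motion:
    - [[0.257, 0.95, 0, -0.0047, -0.0306, 0.0605], [0.257, 0.95, 0, -0.0047, -0.0306, 0.0605], [0.257, 0.95, 0, -0.0047, -0.0306, 0.0605], [0.257, 0.95, 0, -0.0047, -0.0306, 0.0605], [0.257, 0.95, 0, -0.0047, -0.0306, 0.0605]]

```text
time_s: 14.68
position: [0.5788, -0.1963, 0.1273]
ee_rot: [0.164, 2.976, 0.016]
contact_force: [0.0, 0.2, -0.3]
opening: 0.0116
grasp_force: 30.0
```

Request:
drive_tool:
  motion:
    - [[0.257, 0.95, -0.2, -0.0047, -0.0306, 0.0605], [0.257, 0.95, -0.2, -0.0047, -0.0306, 0.0605], [0.257, 0.95, -0.2, -0.0047, -0.0306, 0.0605], [0.257, 0.95, -0.2, -0.0047, -0.0306, 0.0605], [0.257, 0.95, -0.2, -0.0047, -0.0306, 0.0605]]

```text
time_s: 15.1
position: [0.6043, -0.1014, 0.1072]
ee_rot: [-0.073, 2.9, 0.023]
contact_force: [0.5, 0.0, -0.4]
opening: 0.0118
grasp_force: 30.0
```

Request:
drive_tool:
  motion:
    - [[0.257, 0.95, -0.2, -0.0047, -0.0306, 0.0605], [0.257, 0.95, -0.2, -0.0047, -0.0306, 0.0605], [0, 0, 0, 0, 0, 0], [0, 0, 0, 0, 0, 0]]

```text
time_s: 15.43
position: [0.6145, -0.0638, 0.0995]
ee_rot: [-0.163, 2.866, 0.026]
contact_force: [-0.6, 1.0, -0.8]
opening: 0.0116
grasp_force: 30.0
```

Run:
```python
from h import *
s=manip.observe();P=s["position"];print(P,s["contact_force"],s["opening"],face_c(P));go(wp(.0348,-.1067,-.003),PLACE)
```

```text
[ 0.6145244  -0.06383132  0.09951031] [-0.6178969   1.04575891 -0.76957209] 0.011567198225888958 [ 0.03236126 -0.10498668  0.02795582]
dp/20mm [ 0.551 -0.024 -1.454] rot/30deg [-0.003 -0.017 -0.002] rows>= 0.0729985963173024
```

Request:
drive_tool:
  motion:
    - [[0.184, -0.008, -0.485, -0.003, -0.017, -0.002], [0.184, -0.008, -0.485, 0, 0, 0], [0.184, -0.008, -0.485, 0, 0, 0], [0, 0, 0, 0, 0, 0]]

```text
time_s: 15.77
position: [0.6259, -0.0656, 0.0695]
ee_rot: [-0.159, 2.858, 0.022]
contact_force: [-0.7, -0.6, -0.9]
opening: 0.0113
grasp_force: 30.0
```

Request:
drive_tool:
  motion:
    - [[0.027, 0.003, -0.096, 0, 0, 0], [0.027, 0.003, -0.096, 0, 0, 0], [0, 0, 0, 0, 0, 0]]

```text
time_s: 16.02
position: [0.6274, -0.0651, 0.0678]
ee_rot: [-0.16, 2.855, 0.021]
contact_force: [0.2, 0.6, -1.0]
opening: 0.0114
grasp_force: 30.0
```

Run:
```python
from h import *
s=manip.observe();P=s["position"];print(P,s["contact_force"],s["opening"],face_c(P));go(wp(.0338,-.1067,-.0075),PLACE)
```

```text
[ 0.62737058 -0.06505144  0.0677985 ] [ 0.16864081  0.63388268 -0.98875525] 0.011397608435232175 [ 0.03573245 -0.10764755 -0.00601044]
dp/20mm [-0.077  0.039 -0.098] rot/30deg [0.001 0.005 0.002] rows>= 0.02188278378715828
```

Request:
drive_tool:
  motion:
    - [[-0.035, 0.03, -0.07, 0, 0, 0], [-0.02, 0.025, -0.06, 0, 0, 0], [0, 0, 0, 0, 0, 0]]

```text
time_s: 16.27
position: [0.6261, -0.0637, 0.0653]
ee_rot: [-0.161, 2.855, 0.021]
contact_force: [0.5, -0.3, -1.0]
opening: 0.0117
grasp_force: 30.0
```

Request:
drive_tool:
  motion:
    - [[0.0137, 0.0016, -0.048, 0, 0, 0], [0, 0, 0, 0, 0, 0]]

```text
time_s: 16.43
position: [0.6266, -0.0637, 0.0644]
ee_rot: [-0.161, 2.855, 0.021]
contact_force: [0.2, -0.3, -1.2]
opening: 0.0117
grasp_force: 30.0
```

Request:
drive_tool:
  motion:
    - [[0.0137, 0.0016, -0.048, 0, 0, 0], [0, 0, 0, 0, 0, 0]]

```text
time_s: 16.6
position: [0.6269, -0.0637, 0.0633]
ee_rot: [-0.161, 2.855, 0.021]
contact_force: [-0.5, 0.8, -1.0]
opening: 0.0114
grasp_force: 30.0
```

Run:
```python
from h import *
s=manip.observe();P=s["position"];print(s["contact_force"],s["ft_torque"],face_c(P))
```

```text
[-0.52916632  0.83735371 -0.97123313] [-0.00398218  0.25116198  0.00761348] [ 0.03417042 -0.1062716  -0.01022685]
```

Request:
drive_tool:
  motion:
    - [[-0.048, -0.005, -0.014, 0, 0, 0], [-0.048, -0.005, -0.014, 0, 0, 0], [0, 0, 0, 0, 0, 0], [0, 0, 0, 0, 0, 0]]

```text
time_s: 16.93
position: [0.6249, -0.064, 0.0629]
ee_rot: [-0.16, 2.855, 0.021]
contact_force: [0.1, 0.4, -1.5]
opening: 0.0117
grasp_force: 30.0
```

Request:
drive_tool:
  motion:
    - [[-0.024, -0.0027, -0.007, 0, 0, 0], [0, 0, 0, 0, 0, 0]]

```text
time_s: 17.1
position: [0.6244, -0.064, 0.0627]
ee_rot: [-0.161, 2.855, 0.021]
contact_force: [-0.4, -0.9, -0.1]
opening: 0.0115
grasp_force: 30.0
```

Run:
```python
from h import *
s=manip.observe();P=s["position"];print(s["contact_force"],s["ft_torque"],face_c(P))
```

```text
[-0.42910729 -0.87496747 -0.06898283] [-0.01189928  0.21293289 -0.0616006 ] [ 0.03159774 -0.10626839 -0.01010241]
```

Request:
drive_tool:
  motion:
    - [[-0.02, -0.0022, -0.006, 0, 0, 0], [0, 0, 0, 0, 0, 0]]

```text
time_s: 17.27
position: [0.624, -0.064, 0.0626]
ee_rot: [-0.161, 2.855, 0.021]
contact_force: [0.5, -0.3, -0.1]
opening: 0.0118
grasp_force: 30.0
```

Request:
drive_tool:
  motion:
    - [[-0.02, -0.0022, -0.006, 0, 0, 0], [0, 0, 0, 0, 0, 0]]

```text
time_s: 17.43
position: [0.6236, -0.0641, 0.0625]
ee_rot: [-0.161, 2.855, 0.021]
contact_force: [0.1, -1.0, -0.7]
opening: 0.0115
grasp_force: 30.0
```

Run:
```python
from h import *
s=manip.observe();P=s["position"];print(s["contact_force"],s["ft_torque"],face_c(P))
for n in M: cv2.imwrite(f"pics/{n}8.png",cams.camera(n)[:,:,::-1])
a=cv2.imread("pics/scene8.png")[150:260,215:325];a=cv2.resize(a,(600,600),interpolation=2)
cv2.imwrite("pics/v8.png",a)
```

```text
[ 0.09615533 -1.03461151 -0.71969383] [ 0.02601538  0.16933248 -0.01777739] [ 0.03073578 -0.10624801 -0.01013543]
```

View pics/v8.png

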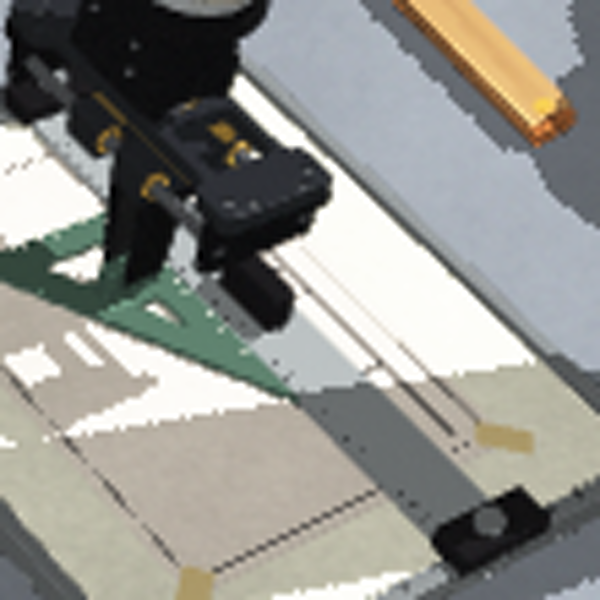

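The sharp corner is at scene pixel (269.4,223.7), against the wall corner measured at (269.0,223.8). The long leg runs along the bar. I'll keep nudging down-slope until it touches.

Request:
drive_tool:
  motion:
    - [[-0.02, -0.0022, -0.006, 0, 0, 0], [0, 0, 0, 0, 0, 0]]

```text
time_s: 17.7
position: [0.6232, -0.0641, 0.0624]
ee_rot: [-0.161, 2.855, 0.021]
contact_force: [0.4, -0.4, -1.7]
opening: 0.0115
grasp_force: 30.0
```

Request:
drive_tool:
  motion:
    - [[-0.02, -0.0022, -0.006, 0, 0, 0], [0, 0, 0, 0, 0, 0], [0, 0, 0, 0, 0, 0]]

```text
time_s: 17.95
position: [0.6228, -0.0642, 0.0622]
ee_rot: [-0.161, 2.855, 0.021]
contact_force: [0.4, -0.3, -0.9]
opening: 0.0115
grasp_force: 30.0
```

Run:
```python
from h import *
s=manip.observe();P=s["position"];print(s["contact_force"],s["ft_torque"],face_c(P))
```

```text
[ 0.37199957 -0.33874172 -0.92646491] [-0.01197631  0.21710604 -0.03567254] [ 0.02992291 -0.10624658 -0.0101587 ]
```

Request:
drive_tool:
  motion:
    - [[0.096, 0.011, 0.028, 0, 0, 0], [0.0137, 0.0016, -0.048, 0, 0, 0], [0, 0, 0, 0, 0, 0]]

```text
time_s: 18.2
position: [0.6252, -0.0639, 0.0617]
ee_rot: [-0.161, 2.855, 0.021]
contact_force: [0.0, -0.2, -0.7]
opening: 0.0118
grasp_force: 30.0
```

Request:
drive_tool:
  motion:
    - [[0.0137, 0.0016, -0.048, 0, 0, 0], [0, 0, 0, 0, 0, 0]]

```text
time_s: 18.37
position: [0.6253, -0.0639, 0.0615]
ee_rot: [-0.161, 2.854, 0.021]
contact_force: [-4.8, -0.0, 8.4]
opening: 0.0118
grasp_force: 30.0
```

Run:
```python
from h import *
s=manip.observe();P=s["position"];print(s["contact_force"],s["ft_torque"],face_c(P))
```

```text
[-4.78211765e+00 -1.78943136e-03  8.39479428e+00] [0.08049197 0.56624794 0.02904395] [ 0.03210504 -0.10623284 -0.01150075]
```

Request:
drive_tool:
  motion:
    - [[-0.009, -0.001, 0.034, 0, 0, 0], [-0.05, -0.0055, -0.0145, 0, 0, 0], [-0.05, -0.0055, -0.0145, 0, 0, 0], [0, 0, 0, 0, 0, 0]]

```text
time_s: 18.7
position: [0.623, -0.0642, 0.0609]
ee_rot: [-0.161, 2.855, 0.021]
contact_force: [-0.1, 0.4, 2.3]
opening: 0.0118
grasp_force: 30.0
```

Request:
drive_tool:
  motion:
    - [[-0.02, -0.0022, -0.006, 0, 0, 0], [0, 0, 0, 0, 0, 0]]

```text
time_s: 18.87
position: [0.6229, -0.0642, 0.0609]
ee_rot: [-0.161, 2.854, 0.021]
contact_force: [0.6, 0.6, 1.3]
opening: 0.0116
grasp_force: 30.0
```

Request:
drive_tool:
  motion:
    - [[-0.02, -0.0022, -0.006, 0, 0, 0], [0, 0, 0, 0, 0, 0]]

```text
time_s: 19.03
position: [0.6228, -0.0642, 0.061]
ee_rot: [-0.16, 2.854, 0.021]
contact_force: [2.8, 1.3, 2.6]
opening: 0.0116
grasp_force: 30.0
```

Run:
```python
from h import *
s=manip.observe();P=s["position"];print(s["contact_force"],F.inv().apply(s["contact_force"]),face_c(P))
```

```text
[2.843335   1.30852737 2.62074102] [3.58123429 0.97956845 1.69714111] [ 0.0296016  -0.10632443 -0.01132714]
```

Touched: 3.6 N against the edge, well under the 8 N brake, with the underside on the board. Releasing.

Request:
drive_tool:
  motion:
    - [[0, 0, 0, 0, 0, 0], [0, 0, 0, 0, 0, 0], [0, 0, 0, 0, 0, 0], [0, 0, 0, 0, 0, 0]]
  grip: -0.3

```text
time_s: 19.37
position: [0.6221, -0.0642, 0.0605]
ee_rot: [-0.161, 2.855, 0.022]
contact_force: [-0.0, -0.6, -0.0]
opening: 0.031
grasp_force: 0.0
```

Request:
drive_tool:
  motion:
    - [[-0.137, -0.016, 0.48, 0, 0, 0], [-0.137, -0.016, 0.48, 0, 0, 0], [-0.274, -0.032, 0.96, 0, 0, 0], [-0.274, -0.032, 0.96, 0, 0, 0], [-0.274, -0.032, 0.96, 0, 0, 0]]

```text
time_s: 19.78
position: [0.5999, -0.0669, 0.1393]
ee_rot: [-0.161, 2.855, 0.021]
contact_force: [0.4, 0.8, -0.2]
opening: 0.033
grasp_force: 0.0
```

Request:
drive_tool:
  motion:
    - [[-1, -0.5, 1, 0, 0, 0], [-1, -0.5, 1, 0, 0, 0], [-1, -0.5, 1, 0, 0, 0], [-1, -0.5, 0, 0, 0, 0], [-1, -0.5, 0, 0, 0, 0]]

```text
time_s: 20.2
position: [0.4995, -0.1172, 0.1998]
ee_rot: [-0.161, 2.852, 0.019]
contact_force: [0.4, 0.0, -0.5]
opening: 0.0332
grasp_force: 0.0
```

Request:
drive_tool:
  motion:
    - [[0, -1, 0, 0, 0, 0], [0, -1, 0, 0, 0, 0], [0, -1, 0, 0, 0, 0], [0, -1, 0, 0, 0, 0], [0, -1, 0, 0, 0, 0]]

```text
time_s: 20.62
position: [0.5, -0.2177, 0.1988]
ee_rot: [-0.161, 2.854, 0.02]
contact_force: [0.5, 0.1, -0.9]
opening: 0.0333
grasp_force: 0.0
```

Request:
drive_tool:
  motion:
    - [[0, -1, 0, 0, 0, 0], [0, -1, 0, 0, 0, 0], [0, -1, 0, 0, 0, 0], [0, -1, 0, 0, 0, 0], [0, 0, 0, 0, 0, 0]]

```text
time_s: 21.03
position: [0.5002, -0.2997, 0.1985]
ee_rot: [-0.158, 2.854, 0.018]
contact_force: [-1.2, 0.3, -0.8]
opening: 0.0332
grasp_force: 0.0
```

```bash
cat > chk.py <<'E'
from h import *
import sys;k=sys.argv[1]
for n,(r0,r1,c0,c1) in(("top",(130,200,250,325)),("scene",(150,235,205,285))):
    im=cams.camera(n)[:,:,::-1];cv2.imwrite(f"pics/{n}{k}.png",im)
    s=im[r0:r1,c0:c1].astype(int);m=((s[...,1]-s[...,2]>15)&(s[...,1]>s[...,0])).astype(np.uint8)
    c=np.vstack([q for q in cv2.findContours(m,0,cv2.CHAIN_APPROX_NONE)[0] if len(q)>8]);T=cv2.minEnclosingTriangle(c)[1][:,0]+(c0,r0)
    Q=np.array([face_c(onplane(n,p,TL+.004*fn,fn)) for p in T])*1e3;print(n,T.round(1).tolist(),Q.round(1).tolist())
xs=np.arange(-.012,.0121,.001);print((xs*1e3).round().astype(int).tolist())
for n in M:
  for y in((.01,.035),(-.01,-.03),(-.06,-.08),(-.12,-.14),(-.165,-.178)): print(n,y,prof(n+k,n,*y,xs).tolist())
E
python3 chk.py 9
```

```text
top [[311.9, 144.5], [263.8, 182.1], [315.7, 175.7]] [[90.5, -158.6, 4.0], [2.8, -9.1, 4.0], [0.7, -159.5, 4.0]]
scene [[236.1, 187.6], [209.2, 198.6], [269.3, 223.3]] [[-4.0, -159.6, 4.0], [92.3, -157.6, 4.0], [0.4, 2.2, 4.0]]
[-12, -11, -10, -9, -8, -7, -6, -5, -4, -3, -2, -1, 0, 1, 2, 3, 4, 5, 6, 7, 8, 9, 10, 11, 12]
scene (0.01, 0.035) [99, 97, 96, 94, 94, 95, 97, 97, 99, 106, 118, 133, 147, 156, 161, 164, 165, 165, 166, 166, 166, 165, 165, 165, 165]
scene (-0.01, -0.03) [95, 94, 92, 91, 90, 89, 86, 81, 74, 67, 62, 60, 60, 60, 61, 64, 67, 71, 76, 83, 92, 101, 111, 120, 129]
scene (-0.06, -0.08) [98, 97, 94, 92, 90, 90, 88, 85, 80, 73, 68, 67, 68, 69, 69, 67, 64, 62, 60, 60, 59, 59, 59, 59, 59]
scene (-0.12, -0.14) [171, 170, 171, 168, 160, 146, 133, 123, 115, 107, 98, 91, 88, 87, 87, 87, 85, 85, 85, 84, 84, 82, 82, 81, 78]
scene (-0.165, -0.178) [180, 178, 174, 168, 159, 151, 142, 134, 130, 134, 153, 179, 206, 227, 239, 244, 246, 246, 247, 247, 247, 247, 247, 247, 247]
top (0.01, 0.035) [141, 141, 140, 139, 137, 136, 135, 135, 135, 137, 143, 153, 166, 178, 188, 196, 201, 204, 205, 205, 205, 205, 204, 204, 204]
top (-0.01, -0.03) [140, 140, 140, 140, 140, 139, 137, 136, 135, 132, 127, 121, 114, 108, 103, 101, 101, 104, 109, 114, 121, 128, 136, 148, 157]
top (-0.06, -0.08) [127, 134, 137, 137, 135, 135, 134, 135, 135, 134, 130, 124, 117, 112, 107, 105, 104, 103, 102, 101, 100, 98, 97, 96, 96]
top (-0.12, -0.14) [220, 220, 220, 220, 218, 215, 212, 211, 210, 205, 199, 192, 186, 179, 172, 168, 165, 163, 160, 158, 156, 154, 154, 154, 154]
top (-0.165, -0.178) [219, 218, 218, 216, 215, 214, 214, 212, 209, 205, 201, 199, 199, 208, 223, 236, 244, 245, 246, 247, 247, 247, 247, 247, 247]
```

```bash
python3 -c "
from rig import manip
print(manip.sign_off())"
```

```text
the job is handed in; nothing more can be done
None
```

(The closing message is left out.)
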